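# Set the fume extractor's damper to the third click

## Task

Push the fume extractor's damper bar fully home against its stop, then push it back out, counting the clicks by feel, and leave it resting in the third click from home without ever pushing it past that click. Only push the bar with the fingers, from one side at a time: do not pinch it, and do not disturb the peg, bottle, marker, tape or cutters lying about.

Things in the scene. Friction and masses are not known exactly. Their poses are not given: they have to be found in the camera images.
- extractor: bench fume extractor, a fixed flat grey box 190 (x) by 270 (y) by 62 mm high; origin centre of its underside. Louvres on its -x side; a round outlet spigot 48 mm across projects 28 mm from its +y end and tells the ends apart. The damper bar stands on its flat top, on its x = 0 line, and slides along its y; home is the end of travel away from the spigot
- damper (a joint): slide of the bar toward the spigot, m: 0 = home stop, 0.097 = open stop. Between them five clicks 14 to 18 mm apart, uneven; home is not counted. Leaving home or a click takes 5 to 8 N, fading to none 6 to 10 mm on (ridge top, where a bar let go may stay put); 2 to 5 mm more and it jumps ahead of the finger into the next click, resting there till pushed again. Starts in click 1 or 2
- bar_top (a point): middle of the bar's top, 38 mm above the extractor's top face; 60 mm to the -y side of the extractor's middle when home. The bar is an upright black crosspiece 96 mm long (extractor's x), 14 mm thick (y), from 14 to 38 mm above the top face, on a thin stem; the top face round it is flat and free
- home_face (a point): middle of the bar's ribbed side that faces home (-y of the extractor), 7 mm from the bar's middle, 25 mm above the extractor's top face; the side is 96 mm long and 18 mm high. Push here to move the bar out
- open_face (a point): middle of the bar's like side that faces the spigot (+y of the extractor), 7 mm from the bar's middle. Push here to move the bar home
- peg: small channel-shaped plastic peg 15 x 72 x 12 mm lying on the extractor's top near its back (+x) edge, beyond the end of the bar; origin centre of underside; leave alone
- ink_bottle: small dropper bottle, 33 mm across, 102 mm tall, standing near the home end; origin centre of underside; leave alone
- marker: marker pen 135 mm long, 17 mm thick, lying along the front (-x) edge of the extractor's top; its origin is at the middle of its underside; leave alone
- masking_roll: roll of masking tape lying flat on the table, 104 mm across, 25 mm high, behind the extractor; leave alone
- side_cutters: side cutters 128 mm long, 49 mm wide, 12 mm high, lying behind the extractor; leave alone

How it is judged:
By the outcome, as a careful person would: the job done as asked, in the order asked, and still so for the second after the job is handed in, with the robot touching nothing.
It also fails if it takes over 67 s, if anything falls off the work surface, if the arm or the gripper's body presses on something with over 40 N, if the wrist force passes 120 N, or if a joint passes its speed limit or range.

## Robot

A 7-joint arm with a two-finger parallel gripper is mounted at the origin on a cart in front of the work surface, level with it; the furniture and walls round the work are solid. World frame = base frame: x ahead of the robot, y to its left, z up, the work surface at z = 0. Lengths are in m, angles in degrees, forces in N, time in s.
With the tool pointing down it reaches from about 0.425 to 0.875 m from the base axis. Payload 4.7 kg.
Tool frame: the origin (TCP) lies at the very end of the fingers, on their centre line; the grasp point (between the pads) lies 19 mm behind it; z points along the fingers, y is the line along which they close (so a half turn about z gives the same grasp; the last joint's range is limited). The gripper opens to 87 mm and grips with 3 to 60 N. Pads are 19 mm wide; open, the fingers measure 117 mm over their backs; the gripper's body (75 mm by 190 mm) begins 51 mm behind the grasp point.
Start: joints at [-75.281, 18.392, -4.016, 83.108, 1.295, 78.541, -3.26], TCP at [0.156, 0.631, 0.223] pointing down, gripper open.
Joint ranges: [-163.93, 163.93], [-17.29, 119.83], [-79.2, 71.16], [3.27, 140.29], [-89.18, 269.18], [5.43, 117.66], [-154.24, 154.24]. Speed limits (degrees/s): [147.25, 147.25, 180, 180, 180, 180, 180].

## Interface

Orientations are given as [roll, pitch, yaw] about the fixed x, y, z axes, in that order (R = Rz(yaw) Ry(pitch) Rx(roll)).
In Python, from cell import get_obs, read_camera, sign_off, silhouettes gives the robot as it stands.
- The arm moves only by the tool play_rows, never from a script. Its argument "steps" is a list that holds one entry, the list of rows, each a list of 7 numbers: the shift along the tool's x, y, z in m, then the turn, a rotation vector about the tool's x, y, z in rad, then the finger opening in m, from 0 to 0.087. A call has 1 to 12 rows; each row shifts and turns the commanded pose from where the row before left it, along the tool's axes as they then stand; what a row does not reach is not made up. A row lasts 1/10 s, in which the tool goes at most 50 mm and 8.59 degrees, less where a joint would pass 70% of its speed; a pose out of reach is approached as far as the arm can. A call is refused whole if a number of a shift passes 0.05 or a number of a turn 0.15, either way. A call with a gripper value outside its range is refused whole. The fingers move at their own pace and stop on an object; "force" is the grip in N (left out, the last holds). Time passes only in rows, so rows that do not move let the fingers close. It gives the time, the measured TCP pose, the force, the opening and the grip force at its end, in the units of the state.
- get_obs(): the state, without advancing time (a new reading comes with each control period).
- read_camera(name): name is "scene" or "top" or "wrist"; returns a dict with "frame" (400x640x3 uint8, red, green, blue), "intrinsics" (3x3 intrinsics, pixels), "k1" (the pictures are not rectified: a ray, as slopes to the right and down, at radius r is drawn at 1 + k1 r^2 times it, then the intrinsics apply), "view" (4x4, takes a point from world to camera coordinates). Camera axes: x right, y up, looking along -z (the intrinsics and any distortion apply to the point x, -y, -z); pixel columns grow to the right and rows downward; lengths in m; the calibration is good to about 2 mm. A picture is of the moment at which its call begins. There is no depth.
- sign_off(): hands the job in; it is judged then, once.
Trained networks look in the newest picture that a camera, given by its name, has taken for a name from the list of things; names that differ only in an ending like _2 or _b are one class to them, and where a whole thing is asked for, a point or a joint stands for the part that bears it (a point fixed in the world has none). Each returns a list of dicts, best first, with "p" (0 to 1); they miss things now and then, are a little off and sometimes report something else, mostly with a low value. They report only what shows in the picture. A call takes as long as a camera call.
- silhouettes(camera, name): "pixels" (400x640 bool, what is visible of it) and "extent" ([left, top, right, bottom] in pixels, round what is visible of it).
The state is a dict: "time_s": time; "qpos": joint angles; "joint_velocities": joint speeds; "effort": joint torques, N m; "tool_pos": TCP position; "tool_rot": TCP orientation; "force": force on the tool from outside, world axes, zero at the start; "wrist_torque": the same for the moment, N m; "grip_width": finger opening in m; "grasp_force": force on a finger pad.
Only numpy, scipy, OpenCV 4.12 (cv2) and the standard library are available. Lean on these libraries where they do the work, as an engineer would, in place of code of your own. Each camera call takes 0.05 s, during which the arm holds its last target. There are 200 camera calls.

## Working session

There is one attempt and no reset: what is moved stays moved. The work goes in short steps, Python scripts to look and compute and a tool call to move; the robot and the scene stay as the last step left them, time stands still between calls to the robot, and variables do not carry over. Pictures are saved under pics/ and viewed, at most 10 in all, crops included, and the job is handed in when it is done.

Besides the shell and the picture viewer there is one more tool, called as a command line: name --argument value ..., lists and objects as JSON in quotes. play_rows: Moves the arm, as the interface text tells. Its arguments: {"type":"object","properties":{"steps":{"type":"array","items":{"type":"array","items":{"type":"array","items":{"type":"number"}}}},"force":{"type":"number"}},"required":["steps"]}

```bash
mkdir -p pics
cat > h.py <<'E'
import numpy as np, cv2
from cell import *
def ray(c,uv):
    K=np.array(c["intrinsics"]);k=c["k1"]
    d=(np.array(uv,float)-K[:2,2])/[K[0,0],K[1,1]]
    s=d.copy()
    for _ in range(20): s=d/(1+k*(s@s))
    V=np.array(c["view"]);R=V[:3,:3]
    return -R.T@V[:3,3], R.T@np.array([s[0],-s[1],-1])
def at_z(c,uv,z):
    o,r=ray(c,uv); return o+r*(z-o[2])/r[2]
def proj(c,P):
    K=np.array(c["intrinsics"]);V=np.array(c["view"])
    p=V[:3,:3]@P+V[:3,3]; s=np.array([p[0],-p[1]])/-p[2]
    s=s*(1+c["k1"]*(s@s)); return s*[K[0,0],K[1,1]]+K[:2,2]
E
python3 - <<'E'
from h import *
ims=[]
o=get_obs();print(o)
for n in ["top","scene"]:
    c=read_camera(n);cv2.imwrite(f"pics/{n}0.png",c["frame"][:,:,::-1])
    print(n,ray(c,(320,200)))
    for t in ["extractor","damper","peg","ink_bottle","marker"]:
        for s in silhouettes(n,t)[:2]:
            m=s["pixels"].astype(np.uint8);print(t,s["p"],s["extent"],m.sum())
            if n=="top" and m.sum()>20:
                r=cv2.minAreaRect(cv2.findNonZero(m));z={"extractor":.062,"damper":.1,"peg":.074,"ink_bottle":.1,"marker":.075}[t]
                print(np.round([at_z(c,p,z)[:2] for p in cv2.boxPoints(r)],3).tolist())
E
```

```text
{'time_s': 0.0, 'qpos': array([-75.28110877,  18.43677085,  -4.0148115 ,  83.17422346,
         1.2947893 ,  78.53918923,  -3.25893677]), 'joint_velocities': array([-0.04801715, -0.06973825,  0.01576484, -0.01228784,  0.08937617,
       -0.03152183,  0.10814596]), 'effort': array([-1.00801510e-03, -4.91284096e+01, -4.04420765e-01, -3.12529814e+01,
       -6.38362113e-02,  4.38884867e-02,  1.79892204e-04]), 'tool_pos': array([0.15619565, 0.63040021, 0.22149328]), 'tool_rot': array([-1.79895041e+02,  5.68890728e-03,  1.66091186e+02]), 'force': array([ 0.994902  , -0.75153124,  0.65266795]), 'wrist_torque': array([0.04204654, 0.01396774, 0.01802483]), 'grasp_force': 0.0, 'grip_width': 0.08690899745883714}
top (array([ 0.52712045, -0.00846945,  1.13911923]), array([ 0.04880456,  0.02854878, -0.99865423]))
extractor 0.59 [250.3, 184.2, 371.4, 283.7] 8297
[[0.445, 0.225], [0.636, 0.179], [0.563, -0.109], [0.375, -0.061]]
damper 0.52 [320.7, 218.4, 336.3, 256.3] 252
[[0.451, 0.022], [0.541, 0.003], [0.537, -0.014], [0.447, 0.005]]
peg 0.49 [311.1, 197.6, 335.3, 205.0] 126
[[0.578, 0.042], [0.591, 0.038], [0.574, -0.016], [0.561, -0.012]]
ink_bottle 0.44 [390.5, 233.9, 401.6, 245.8] 157
[[0.501, -0.142], [0.502, -0.175], [0.474, -0.175], [0.473, -0.143]]
marker 0.69 [260.7, 250.9, 312.0, 271.1] 381
[[0.439, 0.166], [0.459, 0.162], [0.431, 0.032], [0.411, 0.037]]
scene (array([0.2349435 , 0.71863452, 0.56567399]), array([ 0.3891829 , -0.76519988, -0.51314875]))
extractor 0.84 [273.9, 187.9, 428.2, 302.7] 9855
damper 0.97 [349.7, 199.3, 389.0, 224.3] 490
peg 0.74 [317.1, 205.7, 338.4, 221.1] 232
ink_bottle 0.61 [388.1, 170.2, 400.8, 207.0] 374
marker 0.57 [353.4, 231.2, 398.9, 271.6] 431
```

View pics/top0.png

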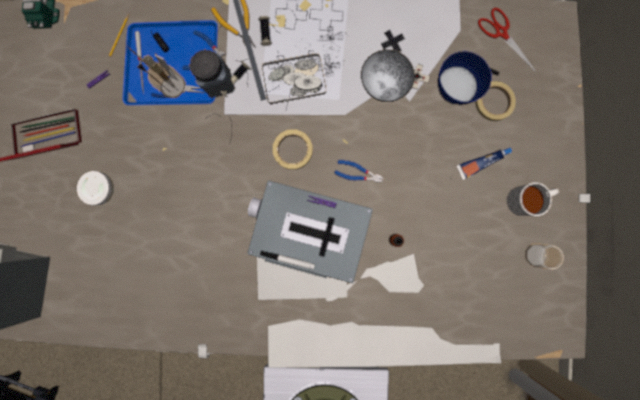

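View pics/scene0.png

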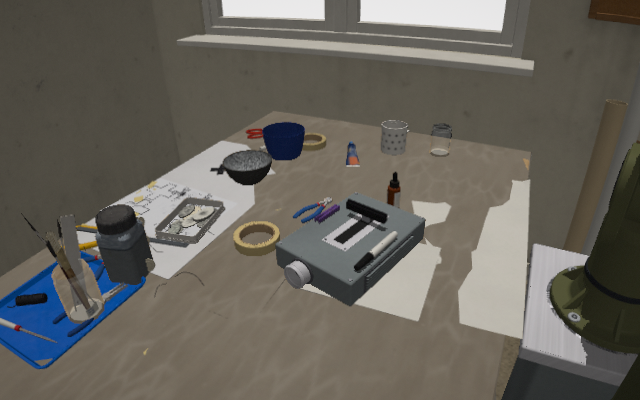

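The top view shows the extractor at about (310,230) with its spigot to the left (world +y). The bar is at (328,237), the peg at (322,201), the marker at (287,260) and the bottle at (396,240). The scene view agrees with this. I'll fit the pose to the masks next.

```bash
cat > fit.py <<'E'
from h import *
from scipy.optimize import minimize
def box(x0,x1,y0,y1,z0,z1): return np.array([[x,y,z] for x in(x0,x1) for y in(y0,y1) for z in(z0,z1)])
BODY=box(-.095,.095,-.135,.135,0,.062)
a=np.linspace(0,6.28,16); SP=np.array([[.024*np.cos(t),y,.031+.024*np.sin(t)] for t in a for y in(.13,.163)])
def W(P,p):
    c,s=np.cos(p[2]),np.sin(p[2]); return P@np.array([[c,s,0],[-s,c,0],[0,0,1]])+[p[0],p[1],0]
def rend(c,parts,S=4):
    m=np.zeros((400*S,640*S),np.uint8)
    for P in parts:
        q=np.array([(proj(c,x)+.5)*S for x in P]); cv2.fillConvexPoly(m,cv2.convexHull(q.astype(np.float32)).astype(np.int32),1)
    return cv2.resize(m.astype(np.float32),(640,400),interpolation=cv2.INTER_AREA)
E
python3 - <<'E'
from fit import *
C={n:read_camera(n) for n in["top","scene"]}
M={n:{t:silhouettes(n,t)[0]["pixels"].astype(float) for t in["extractor","damper"]} for n in C}
for n in C: M[n]["extractor"]=np.maximum(M[n]["extractor"],0)
def iou(a,b): return np.minimum(a,b).sum()/np.maximum(a,b).sum()
for ns in (["top"],["scene"],["top","scene"]):
    f=lambda p:-sum(iou(rend(C[n],[W(BODY,p),W(SP,p)]),M[n]["extractor"]) for n in ns)
    r=minimize(f,[.505,.06,-.21],method="Nelder-Mead",options=dict(initial_simplex=[[.505,.06,-.21],[.515,.06,-.21],[.505,.07,-.21],[.505,.06,-.16]],xatol=2e-4,fatol=1e-4))
    p=r.x;print(ns,p,np.degrees(p[2]),r.fun)
    g=lambda y:sum(iou(rend(C[n],[W(box(-.048,.048,y-.007,y+.007,.076,.1),p)]),M[n]["damper"]) for n in ns)
    ys=np.arange(-.07,.01,.002);v=[g(y) for y in ys];y=ys[np.argmax(v)];print("slide",y+.06,max(v))
    for n in ns:
        m=M[n]["damper"];cy=[m.nonzero()[1].mean(),m.nonzero()[0].mean()];q=at_z(C[n],cy,.095);c,s=np.cos(p[2]),np.sin(p[2]);d=q[:2]-p[:2];print(n,"bar centroid local",c*d[0]+s*d[1],-s*d[0]+c*d[1])
E
```

```text
['top'] [ 0.50408308  0.04589874 -0.25235414] -14.458827403108229 -0.9137597953852852
slide 0.016000000000000014 0.837708830548926
top bar centroid local -0.00028445678181733547 -0.04356514380783908
['scene'] [ 0.50480211  0.04265402 -0.24188858] -13.859194753123171 -0.9102355855077473
slide 0.020000000000000018 0.7863402840737382
scene bar centroid local -0.01233163735317741 -0.02957731558560414
['top', 'scene'] [ 0.50389885  0.04569744 -0.25066499] -14.362045852067403 -1.8165990628128275
slide 0.016000000000000014 1.6339753289625683
top bar centroid local -0.0002295033873011016 -0.043323894446912044
scene bar centroid local -0.010441633454817953 -0.03240866016446908
```

play_rows --steps '[[[-0.034,-0.0335,0,0,0,0,0],[-0.034,-0.0335,0,0,0,0,0],[-0.034,-0.0335,0,0,0,0,0],[-0.034,-0.0335,0,0,0,0,0],[-0.034,-0.0335,0,0,0,0,0],[-0.034,-0.0335,0,0,0,0,0],[-0.034,-0.0335,0,0,0,0,0],[-0.034,-0.0335,0,0,0,0,0],[-0.034,-0.0335,0,0,0,0,0],[-0.034,-0.0335,0,0,0,0,0],[-0.034,-0.0335,0,0,0,0,0],[-0.034,-0.0335,0,0,0,0,0]]]' --force 20

```text
time_s: 2.1
tool_pos: [0.4565, 0.1409, 0.223]
tool_rot: [179.9, 0.0, 166.1]
force: [-0.0, 1.3, 0.2]
grip_width: 0.0026
grasp_force: 0.0
```

play_rows --steps '[[[-0.034,-0.0335,0.02,0,0,0,0],[-0.034,-0.0335,0.02,0,0,0,0],[0,0,0,0,0,0,0],[0,0,0,0,0,0,0]]]'

```text
time_s: 2.5
tool_pos: [0.5038, 0.0629, 0.1835]
tool_rot: [-180.0, -0.1, 165.9]
force: [-0.2, 0.1, 0.7]
grip_width: -0.0001
grasp_force: 0.0
```

Run:
```python
from fit import *
o=get_obs();print(o["time_s"],o["tool_pos"],o["tool_rot"],o["force"],o["qpos"],o["grip_width"])
C={n:read_camera(n) for n in["wrist","top","scene"]}
c=C["wrist"];im=c["frame"][:,:,::-1].copy()
p=[.504,.0457,-.2507]
for P in [(-.095,-.135,.062),(.095,-.135,.062),(.095,.135,.062),(-.095,.135,.062),(-.048,-.051,.1),(.048,-.051,.1),(.048,-.037,.1),(-.048,-.037,.1)]:
    q=proj(c,W(np.array([P]),p)[0]);print(np.round(q,1),end=" ")
    cv2.circle(im,tuple(int(x) for x in np.clip(q,-999,2000)),3,(0,0,255),-1)
cv2.imwrite("pics/w1.png",im)
```

```text
2.5 [0.50379192 0.06291822 0.18348258] [-1.79972332e+02 -5.86752011e-02  1.65912243e+02] [-0.18974692  0.12627457  0.71367778] [-38.98966325   2.00339269  29.71052919 107.02397227  -1.04584917
  71.30357151  66.95445168] -8.392910591537657e-05
[151.3  96.6] [174.9 289.8] [435.9 291.2] [456.2  97.7] [237.3 154.1] [244.1 264.8] [260.1 264.9] [254.8 154.1]
```

View pics/w1.png

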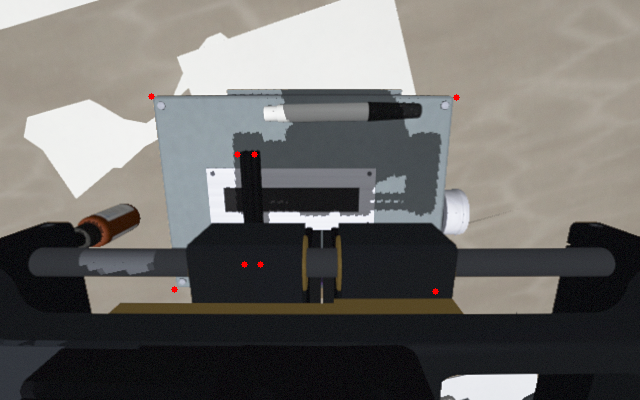

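The wrist view shows the bar's end at px (241–261,151) and the marker at (345,112). The bar sits about 4 mm nearer the spigot than the fit gave. The fingers are over clear top face on the bar's spigot side, so I'll descend there.

play_rows --steps '[[[0,0,0.025,0,0,0,0],[0,0,0.025,0,0,0,0],[0,0,0.025,0,0,0,0],[0,0,0.024,0,0,0,0],[0,0,0,0,0,0,0],[0,-0.006,0,0,0,0,0],[0,-0.006,0,0,0,0,0],[0,-0.006,0,0,0,0,0],[0,-0.005,0,0,0,0,0],[0,0,0,0,0,0,0],[0,0,0,0,0,0,0]]]'

```text
time_s: 3.75
tool_pos: [0.4985, 0.0416, 0.0852]
tool_rot: [180.0, 0.0, 166.1]
force: [-0.1, -0.1, -0.3]
grip_width: 0.0003
grasp_force: 0.0
```

play_rows --steps '[[[0,-0.002,0,0,0,0,0],[0,-0.002,0,0,0,0,0],[0,-0.002,0,0,0,0,0],[0,0,0,0,0,0,0],[0,0,0,0,0,0,0]]]'

```text
time_s: 4.25
tool_pos: [0.4969, 0.0359, 0.0849]
tool_rot: [180.0, 0.0, 166.1]
force: [-0.6, -0.0, 0.6]
grip_width: 0.0005
grasp_force: 0.0
```

play_rows --steps '[[[0,-0.002,0,0,0,0,0],[0,-0.002,0,0,0,0,0],[0,0,0,0,0,0,0],[0,0,0,0,0,0,0]]]'

```text
time_s: 4.65
tool_pos: [0.496, 0.0319, 0.0849]
tool_rot: [180.0, 0.0, 166.1]
force: [0.4, -0.5, 0.3]
grip_width: 0.0003
grasp_force: 0.0
```

play_rows --steps '[[[0,-0.002,0,0,0,0,0],[0,-0.002,0,0,0,0,0],[0,0,0,0,0,0,0],[0,0,0,0,0,0,0]]]'

```text
time_s: 5.05
tool_pos: [0.495, 0.028, 0.0849]
tool_rot: [180.0, 0.0, 166.1]
force: [0.5, -0.1, -0.9]
grip_width: 0.0008
grasp_force: 0.0
```

play_rows --steps '[[[0,-0.002,0,0,0,0,0],[0,-0.002,0,0,0,0,0],[0,0,0,0,0,0,0],[0,0,0,0,0,0,0]]]'

```text
time_s: 5.45
tool_pos: [0.4941, 0.0242, 0.0849]
tool_rot: [180.0, 0.0, 166.1]
force: [-0.1, -0.9, 0.8]
grip_width: 0.0008
grasp_force: 0.0
```

play_rows --steps '[[[0,-0.002,0,0,0,0,0],[0,-0.002,0,0,0,0,0],[0,0,0,0,0,0,0],[0,0,0,0,0,0,0]]]'

```text
time_s: 5.85
tool_pos: [0.4931, 0.0202, 0.0849]
tool_rot: [180.0, 0.0, 166.1]
force: [-0.5, -0.1, 0.1]
grip_width: 0.0006
grasp_force: 0.0
```

play_rows --steps '[[[0,-0.002,0,0,0,0,0],[0,-0.002,0,0,0,0,0],[0,0,0,0,0,0,0],[0,0,0,0,0,0,0]]]'

```text
time_s: 6.25
tool_pos: [0.4928, 0.0192, 0.085]
tool_rot: [179.8, 0.0, 166.2]
force: [1.4, 6.5, -2.4]
grip_width: 0.0007
grasp_force: 3.2
```

play_rows --steps '[[[0,-0.002,0,0,0,0,0],[0,-0.002,0,0,0,0,0],[0,0,0,0,0,0,0],[0,0,0,0,0,0,0]]]'

```text
time_s: 6.65
tool_pos: [0.4917, 0.0149, 0.085]
tool_rot: [179.8, 0.0, 166.2]
force: [1.6, 4.8, -1.3]
grip_width: 0.0004
grasp_force: 2.7
```

play_rows --steps '[[[0,-0.002,0,0,0,0,0],[0,-0.002,0,0,0,0,0],[0,0,0,0,0,0,0],[0,0,0,0,0,0,0]]]'

```text
time_s: 7.05
tool_pos: [0.49, 0.0078, 0.0849]
tool_rot: [-179.9, -0.0, 166.1]
force: [0.1, 0.3, 0.1]
grip_width: 0.0001
grasp_force: 0.0
```

play_rows --steps '[[[0,-0.002,0,0,0,0,0],[0,-0.002,0,0,0,0,0],[0,0,0,0,0,0,0],[0,0,0,0,0,0,0]]]'

```text
time_s: 7.45
tool_pos: [0.4892, 0.0046, 0.0849]
tool_rot: [-180.0, 0.0, 166.1]
force: [-0.5, 0.3, 1.0]
grip_width: 0.0007
grasp_force: 0.0
```

play_rows --steps '[[[0,-0.002,0,0,0,0,0],[0,-0.002,0,0,0,0,0],[0,0,0,0,0,0,0],[0,0,0,0,0,0,0]]]'

```text
time_s: 7.85
tool_pos: [0.489, 0.0038, 0.085]
tool_rot: [179.8, 0.0, 166.2]
force: [2.7, 6.7, -2.6]
grip_width: 0.0001
grasp_force: 3.4
```

play_rows --steps '[[[0,-0.002,0,0,0,0,0],[0,-0.002,0,0,0,0,0],[0,0,0,0,0,0,0],[0,0,0,0,0,0,0]]]'

```text
time_s: 8.25
tool_pos: [0.489, 0.0038, 0.0851]
tool_rot: [179.5, 0.1, 166.3]
force: [4.6, 13.4, -5.6]
grip_width: 0.0007
grasp_force: 7.4
```

play_rows --steps '[[[0,-0.002,0,0,0,0,0],[0,-0.002,0,0,0,0,0],[0,0,0,0,0,0,0],[0,0,0,0,0,0,0]]]'

```text
time_s: 8.65
tool_pos: [0.4889, 0.0036, 0.0852]
tool_rot: [179.2, 0.2, 166.4]
force: [7.3, 22.3, -8.7]
grip_width: 0.0006
grasp_force: 11.4
```

play_rows --steps '[[[0,0.01,0,0,0,0,0],[0,0.01,0,0,0,0,0],[0,0,-0.02,0,0,0,0],[0,0,-0.02,0,0,0,0],[0,0,0,0,0,0,0],[0,-0.02,0,0,0,0,0],[0,-0.021,0,0,0,0,0],[0,-0.021,0,0,0,0,0],[0,0,0,0,0,0,0],[0,0,0,0,0,0,0]]]'

```text
time_s: 9.65
tool_pos: [0.476, -0.0478, 0.1244]
tool_rot: [180.0, -0.0, 166.0]
force: [0.5, -0.1, -0.5]
grip_width: 0.0006
grasp_force: 0.0
```

Run:
```python
from fit import *
o=get_obs();print(o["time_s"],o["tool_pos"],o["tool_rot"],o["force"])
c=read_camera("scene");cv2.imwrite("pics/s2.png",cv2.resize(c["frame"][150:310,240:460,::-1],None,fx=3,fy=3))
```

```text
9.65 [ 0.47595739 -0.04777384  0.12438872] [ 1.79994586e+02 -3.64093672e-02  1.66004159e+02] [ 0.47083924 -0.05461498 -0.5337908 ]
```

View pics/s2.png

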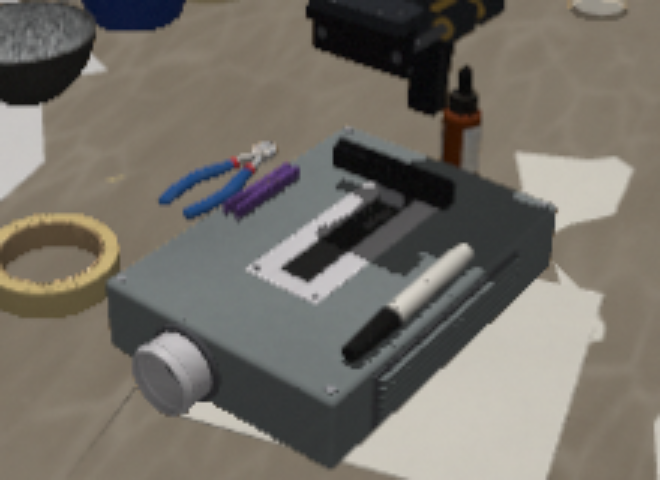

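The crop shows the bar at the home end of its slot, near (393,172). The finger is beyond it on the home side, near (430,90), and nothing else has moved.

play_rows --steps '[[[0,0,0.02,0,0,0,0],[0,0,0.02,0,0,0,0],[0,0,0,0,0,0,0],[0,0.005,0,0,0,0,0],[0,0.005,0,0,0,0,0],[0,0.005,0,0,0,0,0],[0,0,0,0,0,0,0],[0,0,0,0,0,0,0]]]'

```text
time_s: 10.5
tool_pos: [0.4802, -0.0328, 0.0853]
tool_rot: [180.0, 0.0, 166.1]
force: [-1.5, -0.6, -0.0]
grip_width: 0.0003
grasp_force: 0.0
```

play_rows --steps '[[[0,0.002,0,0,0,0,0],[0,0.002,0,0,0,0,0],[0,0,0,0,0,0,0],[0,0,0,0,0,0,0]]]'

```text
time_s: 10.9
tool_pos: [0.4808, -0.0292, 0.0849]
tool_rot: [-180.0, -0.0, 166.1]
force: [-0.4, -0.8, 1.2]
grip_width: 0.0004
grasp_force: 0.0
```

play_rows --steps '[[[0,0.002,0,0,0,0,0],[0,0.002,0,0,0,0,0],[0,0,0,0,0,0,0],[0,0,0,0,0,0,0]]]'

```text
time_s: 11.3
tool_pos: [0.4812, -0.0274, 0.0849]
tool_rot: [-179.8, -0.0, 166.0]
force: [-1.6, -5.8, 1.6]
grip_width: 0.0002
grasp_force: 2.6
```

play_rows --steps '[[[0,0.002,0,0,0,0,0],[0,0.002,0,0,0,0,0],[0,0,0,0,0,0,0],[0,0,0,0,0,0,0]]]'

```text
time_s: 11.7
tool_pos: [0.4821, -0.0242, 0.0849]
tool_rot: [-179.8, -0.0, 166.0]
force: [-2.2, -5.4, 1.6]
grip_width: 0.0003
grasp_force: 3.2
```

play_rows --steps '[[[0,0.002,0,0,0,0,0],[0,0.002,0,0,0,0,0],[0,0,0,0,0,0,0],[0,0,0,0,0,0,0]]]'

```text
time_s: 12.1
tool_pos: [0.4838, -0.0175, 0.0849]
tool_rot: [180.0, 0.0, 166.1]
force: [0.5, -1.8, 1.1]
grip_width: 0.0005
grasp_force: 0.7
```

play_rows --steps '[[[0,0.002,0,0,0,0,0],[0,0.001,0,0,0,0,0],[0,0,0,0,0,0,0],[0,0,0,0,0,0,0]]]'

```text
time_s: 12.5
tool_pos: [0.4845, -0.0142, 0.0849]
tool_rot: [180.0, 0.0, 166.1]
force: [-0.6, -0.6, 0.3]
grip_width: 0.0005
grasp_force: 0.0
```

play_rows --steps '[[[0,0.002,0,0,0,0,0],[0,0.001,0,0,0,0,0],[0,0,0,0,0,0,0],[0,0,0,0,0,0,0]]]'

```text
time_s: 12.9
tool_pos: [0.4852, -0.0117, 0.0849]
tool_rot: [180.0, 0.0, 166.1]
force: [0.1, 0.4, 0.5]
grip_width: 0.0001
grasp_force: 0.0
```

play_rows --steps '[[[0,0.002,0,0,0,0,0],[0,0.001,0,0,0,0,0],[0,0,0,0,0,0,0],[0,0,0,0,0,0,0]]]'

```text
time_s: 13.3
tool_pos: [0.4854, -0.0109, 0.0849]
tool_rot: [-179.8, -0.0, 166.0]
force: [-1.4, -5.0, 2.4]
grip_width: 0.0007
grasp_force: 2.7
```

play_rows --steps '[[[0,0.002,0,0,0,0,0],[0,0.001,0,0,0,0,0],[0,0,0,0,0,0,0],[0,0,0,0,0,0,0]]]'

```text
time_s: 13.7
tool_pos: [0.4857, -0.0096, 0.0849]
tool_rot: [-179.7, -0.1, 166.0]
force: [-2.8, -8.2, 3.7]
grip_width: 0.0006
grasp_force: 4.3
```

play_rows --steps '[[[0,0.002,0,0,0,0,0],[0,0.001,0,0,0,0,0],[0,0,0,0,0,0,0],[0,0,0,0,0,0,0]]]'

```text
time_s: 14.1
tool_pos: [0.487, -0.0043, 0.0849]
tool_rot: [-179.9, -0.0, 166.0]
force: [-0.7, -5.0, 1.6]
grip_width: 0.0004
grasp_force: 2.2
```

play_rows --steps '[[[0,0.002,0,0,0,0,0],[0,0.001,0,0,0,0,0],[0,0,0,0,0,0,0],[0,0,0,0,0,0,0]]]'

```text
time_s: 14.5
tool_pos: [0.4882, 0.001, 0.0849]
tool_rot: [179.9, 0.0, 166.2]
force: [0.4, 0.1, -0.3]
grip_width: 0.0
grasp_force: 0.0
```

play_rows --steps '[[[0,0.001,0,0,0,0,0],[0,0.001,0,0,0,0,0],[0,0,0,0,0,0,0],[0,0,0,0,0,0,0]]]'

```text
time_s: 14.9
tool_pos: [0.4886, 0.002, 0.0849]
tool_rot: [180.0, 0.0, 166.1]
force: [-0.4, -0.5, -0.8]
grip_width: 0.0004
grasp_force: 0.0
```

play_rows --steps '[[[0,0.001,0,0,0,0,0],[0,0.001,0,0,0,0,0],[0,0,0,0,0,0,0],[0,0,0,0,0,0,0]]]'

```text
time_s: 15.3
tool_pos: [0.489, 0.0039, 0.0849]
tool_rot: [180.0, 0.0, 166.1]
force: [-0.7, -0.6, 0.1]
grip_width: 0.0006
grasp_force: 0.0
```

play_rows --steps '[[[0,0.001,0,0,0,0,0],[0,0.001,0,0,0,0,0],[0,0,0,0,0,0,0],[0,0,0,0,0,0,0]]]'

```text
time_s: 15.7
tool_pos: [0.4891, 0.0041, 0.0849]
tool_rot: [-179.9, -0.0, 166.0]
force: [-1.9, -5.2, 2.4]
grip_width: 0.0005
grasp_force: 2.6
```

Second click found by feel at tool y ≈ 0.004. Now carefully over to the third.

play_rows --steps '[[[0,0.001,0,0,0,0,0],[0,0.001,0,0,0,0,0],[0,0,0,0,0,0,0],[0,0,0,0,0,0,0]]]'

```text
time_s: 16.1
tool_pos: [0.4893, 0.0051, 0.0849]
tool_rot: [-179.8, -0.0, 166.0]
force: [-2.3, -6.2, 4.2]
grip_width: 0.0003
grasp_force: 3.6
```

play_rows --steps '[[[0,0.001,0,0,0,0,0],[0,0.001,0,0,0,0,0],[0,0,0,0,0,0,0],[0,0,0,0,0,0,0]]]'

```text
time_s: 16.5
tool_pos: [0.49, 0.0079, 0.0849]
tool_rot: [-179.9, -0.0, 166.0]
force: [-2.3, -4.0, 2.9]
grip_width: 0.0004
grasp_force: 2.6
```

play_rows --steps '[[[0,0.001,0,0,0,0,0],[0,0.001,0,0,0,0,0],[0,0,0,0,0,0,0],[0,0,0,0,0,0,0]]]'

```text
time_s: 16.9
tool_pos: [0.4911, 0.012, 0.0849]
tool_rot: [180.0, 0.0, 166.1]
force: [0.3, -1.4, 1.0]
grip_width: 0.0008
grasp_force: 0.8
```

play_rows --steps '[[[0,0.001,0,0,0,0,0],[0,0.001,0,0,0,0,0],[0,0,0,0,0,0,0],[0,0,0,0,0,0,0]]]'

```text
time_s: 17.3
tool_pos: [0.4915, 0.0141, 0.0849]
tool_rot: [180.0, 0.0, 166.1]
force: [-1.1, -0.7, -0.0]
grip_width: 0.0005
grasp_force: 0.0
```

play_rows --steps '[[[0,0.001,0,0,0,0,0],[0,0,0,0,0,0,0],[0,0,0,0,0,0,0]]]'

```text
time_s: 17.6
tool_pos: [0.4917, 0.0146, 0.0849]
tool_rot: [180.0, 0.0, 166.1]
force: [0.2, 0.4, -0.0]
grip_width: 0.0001
grasp_force: 0.0
```

play_rows --steps '[[[0,0.001,0,0,0,0,0],[0,0,0,0,0,0,0],[0,0,0,0,0,0,0]]]'

```text
time_s: 17.9
tool_pos: [0.4919, 0.0155, 0.0849]
tool_rot: [180.0, 0.0, 166.1]
force: [0.1, -0.1, 0.2]
grip_width: 0.0005
grasp_force: 0.0
```

play_rows --steps '[[[0,0.001,0,0,0,0,0],[0,0,0,0,0,0,0],[0,0,0,0,0,0,0]]]'

```text
time_s: 18.2
tool_pos: [0.4921, 0.0165, 0.0849]
tool_rot: [180.0, 0.0, 166.1]
force: [-0.2, 0.2, 0.7]
grip_width: 0.0001
grasp_force: 0.0
```

play_rows --steps '[[[0,0.001,0,0,0,0,0],[0,0,0,0,0,0,0],[0,0,0,0,0,0,0]]]'

```text
time_s: 18.5
tool_pos: [0.4924, 0.0175, 0.0849]
tool_rot: [180.0, 0.0, 166.1]
force: [1.1, -0.0, 0.0]
grip_width: 0.0005
grasp_force: 0.0
```

play_rows --steps '[[[0,0.001,0,0,0,0,0],[0,0,0,0,0,0,0],[0,0,0,0,0,0,0]]]'

```text
time_s: 18.8
tool_pos: [0.4926, 0.0184, 0.0849]
tool_rot: [180.0, 0.0, 166.1]
force: [0.4, -0.6, -0.2]
grip_width: 0.0008
grasp_force: 0.0
```

play_rows --steps '[[[0,0.001,0,0,0,0,0],[0,0,0,0,0,0,0],[0,0,0,0,0,0,0]]]'

```text
time_s: 19.1
tool_pos: [0.4929, 0.0194, 0.0849]
tool_rot: [180.0, 0.0, 166.1]
force: [-0.1, 0.6, 0.2]
grip_width: 0.0004
grasp_force: 0.0
```

Run:
```python
from fit import *
o=get_obs();print(o["time_s"],o["tool_pos"],o["force"],o["grasp_force"])
c=read_camera("wrist");cv2.imwrite("pics/w3.png",c["frame"][:,:,::-1])
```

```text
19.1 [0.49286688 0.01943126 0.08493237] [-0.05749556  0.63881997  0.17916545] 0.0
```

View pics/w3.png

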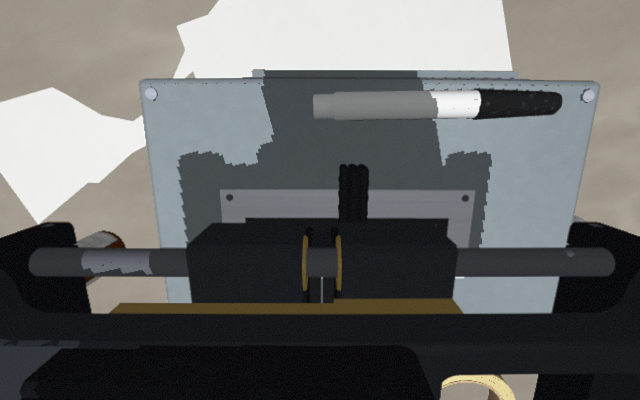

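The bar's near end shows at px (339–368,166), ahead of the finger. I'll convert that to a slide value.

Run:
```python
from fit import *
c=read_camera("wrist");o=get_obs()
t=np.radians(-13.95);u=np.array([-np.sin(t),np.cos(t)])
for px in (339.5,368.5): print((at_z(c,(px,167),.1)[:2]-o["tool_pos"][:2])@u)
q=[(at_z(c,p,.062)[:2]-[.504,.0457])@u for p in((143,82),(597,83))];print("ends",q)
s=silhouettes("scene","damper")
read_camera("top");
```

```text
0.00862882981802941
0.022608651837012876
ends [np.float64(-0.1305694183601827), np.float64(0.1302564577222085)]
```

play_rows --steps '[[[0,0.001,0,0,0,0,0],[0,0,0,0,0,0,0],[0,0,0,0,0,0,0]]]'

```text
time_s: 19.6
tool_pos: [0.493, 0.0198, 0.0849]
tool_rot: [-180.0, -0.0, 166.1]
force: [-0.6, -1.7, 0.9]
grip_width: 0.0005
grasp_force: 1.1
```

Light contact at 0.0198 is 16 mm past click 2, so the bar is in click 3. I'll back off and lift clear.

play_rows --steps '[[[0,-0.005,0,0,0,0,0],[0,-0.01,0,0,0,0,0],[0,-0.01,0,0,0,0,0],[0,0,-0.02,0,0,0,0],[0,0,-0.04,0,0,0,0],[0,0,-0.04,0,0,0,0],[0,0,0,0,0,0,0],[0,0,0,0,0,0,0],[0,0,0,0,0,0,0]]]'

```text
time_s: 20.5
tool_pos: [0.4862, -0.0043, 0.1839]
tool_rot: [-180.0, -0.1, 166.1]
force: [0.5, -0.9, -0.2]
grip_width: 0.0005
grasp_force: 0.0
```

Run:
```python
from fit import *
c=read_camera("scene");cv2.imwrite("pics/s4.png",cv2.resize(c["frame"][150:310,240:460,::-1],None,fx=3,fy=3))
def iou(a,b): return np.minimum(a,b).sum()/np.maximum(a,b).sum()
m=silhouettes("scene","damper")[0]["pixels"].astype(float);p=[.504,.0457,-.2507]
ys=np.arange(-.06,.037,.002);v=[iou(rend(c,[W(box(-.048,.048,y-.007,y+.007,.076,.1),p)]),m) for y in ys];print(ys[np.argmax(v)]+.06,max(v))
```

```text
0.04800000000000004 0.7808084772370487
```

View pics/s4.png

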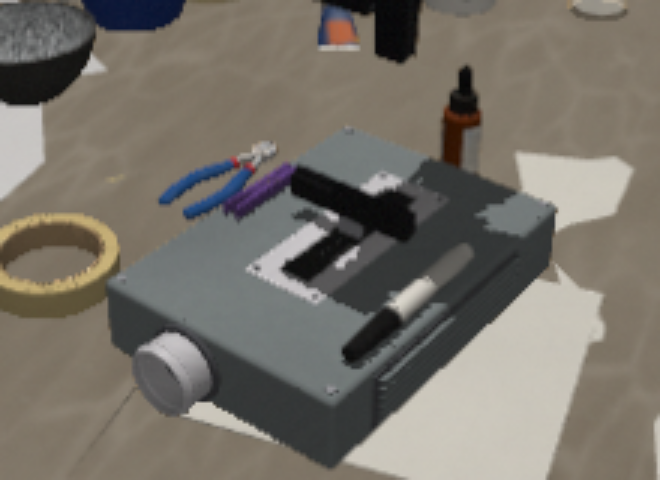

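The bar now sits near mid-slot, around (350,203). The mask fit gives a slide of 48 mm, which matches the 49 mm measured by feel. The peg, bottle, marker, tape and cutters are where they were, and the gripper is clear.

```bash
python3 -c "from cell import *;print(sign_off())"
```

```text
the job is handed in; nothing more can be done
None
```

The damper bar went fully home against its stop, then out click by click, and was left resting in the third click from home (about 49 mm out, never pushed past it). The other items were untouched, and I handed the job in at about 20.6 s.

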